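Line up the wire spools by size

TASK

Stand the four spools of wire upright on the four felt pads of the wooden rack, one spool centred on each pad, in order of size: the smallest on the pad next to the red end bar, then each next larger, to the largest on the pad farthest from the red bar. Leave the amber glass jar standing where it is.

Things in the scene. Friction and masses are not known exactly. Their poses are not given: they have to be found in the camera images.
- spool_white: loose spool of copper-coloured wire, the smallest, white flanges: standing upright, flange diameter 34 mm, total height 34 mm, about 70 g; two 5 mm thick round flanges, the tight winding between them only 2 mm smaller in radius, so it can be gripped across the top flange or the whole side. Origin: centre of the underside; z is the spool's axis, up.
- spool_blue: loose spool of brass-coloured wire, the second smallest, blue flanges: standing upright, flange diameter 42 mm, total height 46 mm, about 120 g; two 5 mm thick round flanges, the tight winding between them only 2 mm smaller in radius, so it can be gripped across the top flange or the whole side. Origin: centre of the underside; z is the spool's axis, up.
- spool_black: loose spool of copper-coloured wire, the second largest, black flanges: standing upright, flange diameter 50 mm, total height 58 mm, about 190 g; two 5 mm thick round flanges, the tight winding between them only 2 mm smaller in radius, so it can be gripped across the top flange or the whole side. Origin: centre of the underside; z is the spool's axis, up.
- spool_yellow: loose spool of copper-coloured wire, the largest, yellow flanges: standing upright, flange diameter 60 mm, total height 70 mm, about 290 g; two 5 mm thick round flanges, the tight winding between them only 2 mm smaller in radius, so it can be gripped across the top flange or the whole side. Origin: centre of the underside; z is the spool's axis, up.
- pad_a: one of four identical round grey felt pads, 72 mm across, 3 mm thick, each with a small white dot at its centre, fixed in a straight row at 90 mm spacing along a dark wooden rack board (430 x 90 mm, 12 mm thick, fixed to the bench); the names do not tell the order along the row. Origin: centre of the pad's underside, on the board; the pad's top, where a spool rests, is 3 mm above the origin and 15 mm above the bench; y runs along the row.
- pad_b: one of four identical round grey felt pads, 72 mm across, 3 mm thick, each with a small white dot at its centre, fixed in a straight row at 90 mm spacing along a dark wooden rack board (430 x 90 mm, 12 mm thick, fixed to the bench); the names do not tell the order along the row. Origin: centre of the pad's underside, on the board; the pad's top, where a spool rests, is 3 mm above the origin and 15 mm above the bench; y runs along the row.
- pad_c: one of four identical round grey felt pads, 72 mm across, 3 mm thick, each with a small white dot at its centre, fixed in a straight row at 90 mm spacing along a dark wooden rack board (430 x 90 mm, 12 mm thick, fixed to the bench); the names do not tell the order along the row. Origin: centre of the pad's underside, on the board; the pad's top, where a spool rests, is 3 mm above the origin and 15 mm above the bench; y runs along the row.
- pad_d: one of four identical round grey felt pads, 72 mm across, 3 mm thick, each with a small white dot at its centre, fixed in a straight row at 90 mm spacing along a dark wooden rack board (430 x 90 mm, 12 mm thick, fixed to the bench); the names do not tell the order along the row. Origin: centre of the pad's underside, on the board; the pad's top, where a spool rests, is 3 mm above the origin and 15 mm above the bench; y runs along the row.
- red_stop: low red bar, 80 x 18 mm, 10 mm high, fixed across one end of the rack board, 65 mm from the nearest pad's centre; it marks the end of the row where the smallest spool belongs. A grey bar of the same size marks the other end; which end is red changes. Origin: centre of its underside, on the board (12 mm above the bench); y runs along the row.
- jar: bystander: small closed amber glass jar with a steel lid, 53 mm across the lid, 60 mm high, standing loose between the spools; to be left standing where it is. Origin: centre of the underside.

How it is judged:
At the end, for the whole second after the job is handed in: Each spool stands upright (within about 7 degrees) and at rest on its pad, its centre within 13 mm of the pad's centre, white, blue, black, yellow in this order counted from the red bar; the jar is upright and within 30 mm of where it stood (((horizontal distance between spool_white and pad_a below 0.013 m and horizontal distance between pad_a and red_stop between 0.02 and 0.11 m) or (horizontal distance between spool_white and pad_b below 0.013 m and horizontal distance between pad_b and red_stop between 0.02 and 0.11 m) or (horizontal distance between spool_white and pad_c below 0.013 m and horizontal distance between pad_c and red_stop between 0.02 and 0.11 m) or (horizontal distance between spool_white and pad_d below 0.013 m and horizontal distance between pad_d and red_stop between 0.02 and 0.11 m)) and height (world z) of spool_white between 0.012 and 0.019 m and angle between each of spool_white, spool_blue, spool_black, spool_yellow's own z axis and vertical below 0.12 rad and linear speed of each of spool_white, spool_blue, spool_black, spool_yellow below 0.02 m/s and angular speed of each of spool_white, spool_blue, spool_black, spool_yellow below 0.2 rad/s and ((horizontal distance between spool_blue and pad_a below 0.013 m and horizontal distance between pad_a and red_stop between 0.11 and 0.2 m) or (horizontal distance between spool_blue and pad_b below 0.013 m and horizontal distance between pad_b and red_stop between 0.11 and 0.2 m) or (horizontal distance between spool_blue and pad_c below 0.013 m and horizontal distance between pad_c and red_stop between 0.11 and 0.2 m) or (horizontal distance between spool_blue and pad_d below 0.013 m and horizontal distance between pad_d and red_stop between 0.11 and 0.2 m)) and height (world z) of spool_blue between 0.012 and 0.019 m and ((horizontal distance between spool_black and pad_a below 0.013 m and horizontal distance between pad_a and red_stop between 0.2 and 0.29 m) or (horizontal distance between spool_black and pad_b below 0.013 m and horizontal distance between pad_b and red_stop between 0.2 and 0.29 m) or (horizontal distance between spool_black and pad_c below 0.013 m and horizontal distance between pad_c and red_stop between 0.2 and 0.29 m) or (horizontal distance between spool_black and pad_d below 0.013 m and horizontal distance between pad_d and red_stop between 0.2 and 0.29 m)) and height (world z) of spool_black between 0.012 and 0.019 m and ((horizontal distance between spool_yellow and pad_a below 0.013 m and horizontal distance between pad_a and red_stop between 0.29 and 0.38 m) or (horizontal distance between spool_yellow and pad_b below 0.013 m and horizontal distance between pad_b and red_stop between 0.29 and 0.38 m) or (horizontal distance between spool_yellow and pad_c below 0.013 m and horizontal distance between pad_c and red_stop between 0.29 and 0.38 m) or (horizontal distance between spool_yellow and pad_d below 0.013 m and horizontal distance between pad_d and red_stop between 0.29 and 0.38 m)) and height (world z) of spool_yellow between 0.012 and 0.019 m and distance of jar from where it was at the start of the episode below 0.03 m and angle between jar's own z axis and vertical below 0.2 rad); the robot touches nothing.
It fails at once if the glass jar is knocked over (angle between jar's own z axis and vertical above 0.6 rad).
It also fails if it takes over 101 s, if anything falls off the work surface, if the arm or the gripper's body presses on something with over 40 N, if the wrist force passes 120 N, or if a joint passes its speed limit or range.

ROBOT

A 6-joint arm with a two-finger parallel gripper is mounted at the origin on the work surface. World frame = base frame: x ahead of the robot, y to its left, z up, the work surface at z = 0. Lengths are in m, angles in rad, forces in N, time in s.
With the tool pointing down it reaches from about 0.275 to 0.825 m from the base axis. Payload 4.9 kg.
Tool frame: the origin (TCP) lies midway between the tips of the shut fingers; the grasp point (between the pads) lies 19 mm behind it (grip_point_offset is the distance from the TCP to the grasp point, in m); z points along the fingers, y is the line along which they close (so a half turn about z gives the same grasp; the last joint's range is limited). The gripper opens to 85 mm and grips with 20 to 120 N. Pads are 22 mm wide; open, the fingers measure 114 mm over their backs; the gripper's body (76 mm by 85 mm) begins 54 mm behind the grasp point. The pads swing forward as they close: fully open they stand 13 mm farther back than shut.
Start: joints at [1.162, 0.326, -0.193, 1.052, 0, 1.437], TCP at [0.149, 0.529, 0.231] pointing down, gripper open.
Joint ranges: [-2.65, 2.65], [-0.97, 1.79], [-1.3, 1.35], [-1.93, 2.1], [-1.47, 1.37], [-3.14, 3.14]. Speed limits (rad/s): [2.57, 2.57, 3.14, 3.14, 3.14, 3.14].

INTERFACE

Orientations are given as a rotation vector (axis times angle).
In Python, from cell import * gives the robot as it stands. Calls block until the motion is done:
- movep(position, orientation): joint-space move of the TCP to a pose.
- move_l(position, velocity=0.15, rot=None, until_force=None): straight line of the TCP; rot=None keeps the orientation; velocity is the mean speed in m/s. With until_force (N) it stops when the force on the tool has changed by that much, and returns True; else False.
- set_joints(angles): joint-space move.
- let_go() and grab(newtons=None): open the fingers fully, or close them until they stop; newtons is the grip in N (None keeps the last).
- sleep(seconds).
- ik(position, orientation): joint angles nearest the present ones, or None.
- get_state(): the state.
- grab_frame(name): name is "scene" or "top"; returns a dict with "img" (384x512x3 uint8, red, green, blue), "fx", "fy", "cx", "cy" (pixels), "cam_to_world" (4x4, takes a point from camera to world coordinates). Camera axes: x right, y down, z forward; pixel columns grow to the right and rows downward; lengths in m; the calibration is good to about 2 mm. A picture is of the moment at which its call begins. There is no depth.
A pose or a line that the arm cannot do raises MotionError and nothing moves.
- sign_off(): hands the job in; it is judged then, once.
Trained networks look in the newest picture that a camera, given by its name, has taken for a name from the list of things; names that differ only in an ending like _2 or _b are one class to them, and where a whole thing is asked for, a point or a joint stands for the part that bears it (a point fixed in the world has none). Each returns a list of dicts, best first, with "score" (0 to 1); they miss things now and then, are a little off and sometimes report something else, mostly with a low value. They report only what shows in the picture. A call takes as long as a camera call.
- spot_in(camera, name): "centre" ([column, row] in pixels, amid what is visible of it).
- silhouettes(camera, name): "mask" (384x512 bool, what is visible of it) and "centre" ([column, row] in pixels, amid what is visible of it).
- tip_of(camera, name): "centre" ([column, row] in pixels: a listed point, or the origin of a listed thing).
The state is a dict: "clock": time; "q": joint angles; "joint_velocities": joint speeds; "tau": joint torques, N m; "position": TCP position; "eef_rot": TCP orientation; "contact_force": force on the tool from outside, world axes, zero at the start; "wrist_torque": the same for the moment, N m; "finger_gap": opening from 0.0 (shut) to 1.0 (fully open); "grasp_force": force on a finger pad.
Only numpy, scipy, OpenCV 4.12 (cv2) and the standard library are available. Lean on these libraries where they do the work, as an engineer would, in place of code of your own. Each camera call takes 0.05 s, during which the arm holds its last target. There are 200 camera calls.

## Working session

There is one attempt and no reset: what is moved stays moved. The work goes in short steps, each a Python script; the robot and the scene stay as the last script left them, time stands still between calls to the robot, and variables do not carry over. Pictures are saved under pics/ and viewed, at most 14 in all, crops included, and the job is handed in when it is done.

```bash
mkdir -p pics; cat > h.py <<'E'
from cell import *
import numpy as np, cv2
def ray(f,uv,z):
    T=np.array(f["cam_to_world"]);d=T[:3,:3]@np.array([(uv[0]-f["cx"])/f["fx"],(uv[1]-f["cy"])/f["fy"],1.])
    o=T[:3,3];return o+d*(z-o[2])/d[2]
def save(f,n): cv2.imwrite(f"pics/{n}.png",cv2.cvtColor(f["img"],cv2.COLOR_RGB2BGR))
E
python3 - <<'E'
from h import *
s=get_state();print(s["clock"],s["eef_rot"])
for c in("scene","top"):
    f=grab_frame(c);save(f,c+"0");print(c,np.round(f["cam_to_world"],3).tolist(),f["fx"],f["cx"],f["cy"])
    for n,h in(("spool_white",0),("spool_blue",0),("spool_black",0),("spool_yellow",0),("jar",0),("pad_a",.012),("red_stop",.012)):
        for d in tip_of(c,n)[:5]: print(n,round(d["score"],2),np.round(d["centre"],1),np.round(ray(f,d["centre"],h)[:2],4))
E
```

```text
0.0 [-4.30318830e-01 -3.11151101e+00  2.65363414e-03]
scene [[0.15, 0.828, -0.541, 1.146], [0.989, -0.134, 0.069, -0.103], [-0.016, -0.545, -0.839, 1.012], [0.0, 0.0, 0.0, 1.0]] 438.1499143395738 258.8111553663764 196.64066684893854
spool_white 0.71 [214.6 186.2] [ 0.4392 -0.1369]
spool_white 0.65 [123.5 203.6] [ 0.4567 -0.3896]
spool_blue 0.74 [392.5 172.7] [0.4742 0.3674]
spool_blue 0.28 [210.3 235.8] [ 0.5938 -0.1629]
spool_black 0.56 [214.8 188.8] [ 0.4481 -0.1371]
spool_yellow 0.88 [313.1 180.8] [0.4655 0.1392]
jar 0.96 [261.5 177.8] [ 0.4318 -0.0026]
pad_a 0.95 [339.9 235.1] [0.6511 0.1672]
pad_a 0.69 [304.7 235.3] [0.6374 0.078 ]
pad_a 0.62 [270.8 236.2] [ 0.6262 -0.0084]
pad_a 0.6 [311.5 179.8] [0.4695 0.1327]
pad_a 0.55 [234.5 230.8] [ 0.5957 -0.0988]
red_stop 0.67 [208.7 237.2] [ 0.6038 -0.1667]
red_stop 0.37 [304.2 230.8] [0.6243 0.0795]
top [[-0.002, -0.992, 0.123, 0.451], [-1.0, 0.001, -0.004, 0.001], [0.004, -0.123, -0.992, 0.88], [0.0, 0.0, 0.0, 1.0]] 365.84627142411733 251.43092067787222 188.52919540578156
spool_white 0.51 [407.9 232.3] [ 0.4541 -0.3773]
spool_blue 0.86 [ 97.4 227.1] [0.4677 0.3651]
spool_black 0.7 [311.7 238.2] [ 0.4405 -0.1467]
spool_yellow 0.63 [198.  225.8] [0.4704 0.1249]
jar 0.75 [244.4 241.5] [0.433  0.0139]
pad_a 0.92 [213.5 156.2] [0.6375 0.0885]
pad_a 0.84 [290.9 170.8] [ 0.6015 -0.0981]
pad_a 0.8 [180.1 154.4] [0.642  0.1693]
pad_a 0.65 [254.1 162.6] [ 0.6217 -0.0096]
red_stop 0.77 [319.1 176.3] [ 0.588  -0.1657]
```

View pics/top0.png

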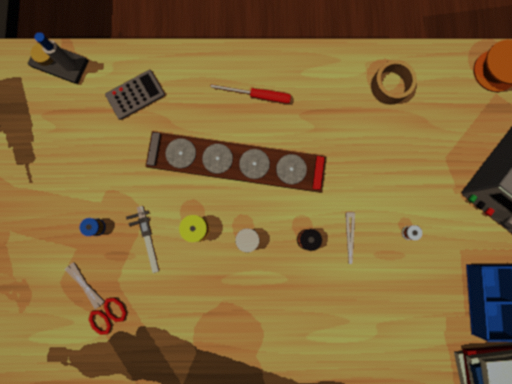

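View pics/scene0.png

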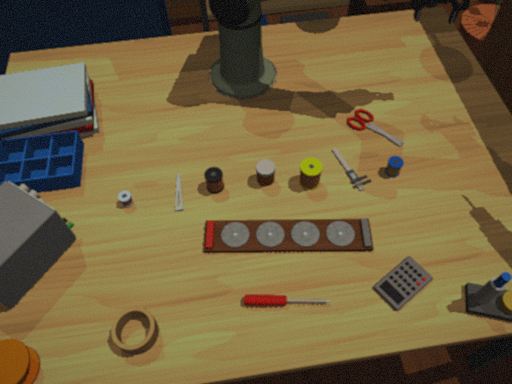

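The top view shows the red bar at about (320,173), so the pads run at columns 291, 254, 217 and 180 moving away from it. Blue is at (91,227), yellow (193,228), the jar (247,240), black (311,239) and white (413,233). This matches the scene view, where the red bar is at (209,235) and black at (214,180). The "black" and "white" detections disagree in places, so I'll fit cylinder silhouettes to the masks next.

```bash
cat >> h.py <<'E'
from scipy.optimize import fsolve
def proj(f,P):
    C=(P-np.array(f["cam_to_world"])[:3,3])@np.array(f["cam_to_world"])[:3,:3]
    return C[:,:2]/C[:,2:]*[f["fx"],f["fy"]]+[f["cx"],f["cy"]]
def cyl(f,uv,D,H,z0=0.):   # xy of a cylinder whose silhouette centroid is uv
    a=np.linspace(0,2*np.pi,60);ring=np.c_[np.cos(a),np.sin(a)]*D/2
    def cen(p):
        q=proj(f,np.vstack([np.c_[ring+p,np.full(60,z)] for z in(z0,z0+H)])).astype(np.float32)
        m=cv2.moments(cv2.convexHull(q));return np.array([m["m10"],m["m01"]])/m["m00"],m["m00"]
    p=fsolve(lambda p:cen(p)[0]-uv,ray(f,uv,z0+H/2)[:2]);return p,cen(p)[1]
SZ=dict(spool_white=(.034,.034),spool_blue=(.042,.046),spool_black=(.05,.058),spool_yellow=(.06,.07),jar=(.053,.06))
def centroid(m):
    return np.argwhere(m)[:,::-1].mean(0)
E
python3 - <<'E'
from h import *
for c in("top","scene"):
    f=grab_frame(c);print(c)
    for n,(D,H) in SZ.items():
        for d in silhouettes(c,n)[:2]:
            uv=centroid(d["mask"]);p,A=cyl(f,uv,D,H);print(n,round(d["score"],2),uv.round(1),p.round(4),"area",d["mask"].sum(),round(A))
    for n,z in(("pad_a",.015),("red_stop",.022)):
        for d in silhouettes(c,n)[:5]:
            uv=centroid(d["mask"]);print(n,round(d["score"],2),uv.round(1),ray(f,uv,z)[:2].round(4),d["mask"].sum())
E
```

```text
top
spool_white 0.68 [411.4 232.3] [ 0.454  -0.3776] area 250 258
spool_white 0.42 [247.1 240. ] [0.4372 0.0072] area 450 174
spool_blue 0.66 [ 92.6 226.6] [0.4685 0.3657] area 399 411
spool_black 0.66 [308.7 239.2] [ 0.4388 -0.1336] area 472 462
spool_yellow 0.84 [193.4 228.2] [0.464  0.1286] area 686 667
spool_yellow 0.18 [247.2 240.4] [0.437  0.0067] area 438 593
jar 0.58 [247.1 240. ] [0.4377 0.007 ] area 432 451
pad_a 0.85 [217.5 158.4] [0.6313 0.0786] 633
pad_a 0.75 [253.8 163.6] [ 0.6186 -0.0089] 689
pad_a 0.7 [180.2 153.2] [0.6444 0.1684] 700
pad_a 0.62 [291.5 168.8] [ 0.606  -0.0992] 687
pad_a 0.5 [309.  239.3] [ 0.4382 -0.1378] 441
red_stop 0.52 [318.2 172.7] [ 0.595  -0.1617] 196
scene
spool_white 0.74 [125.7 199. ] [ 0.4544 -0.379 ] area 191 201
spool_white 0.17 [264.9 172.1] [0.426  0.0081] area 434 179
spool_blue 0.74 [393.9 165.8] [0.4675 0.3678] area 296 307
spool_black 0.85 [213.5 179.6] [ 0.4377 -0.1367] area 449 437
spool_yellow 0.83 [309.8 172.9] [0.4626 0.1271] area 612 636
jar 0.9 [264.8 171.9] [0.4354 0.0063] area 441 476
pad_a 0.9 [234.3 233.9] [ 0.6064 -0.1004] 528
pad_a 0.78 [339.9 233.1] [0.647  0.1678] 553
pad_a 0.73 [269.4 233.9] [ 0.6205 -0.0113] 569
pad_a 0.62 [304.4 233.4] [0.6335 0.0778] 581
red_stop 0.63 [209.3 234.1] [ 0.6005 -0.1638] 194h.py:16: RuntimeWarning: The iteration is not making good progress, as measured by the 
 improvement from the last ten iterations.
  p=fsolve(lambda p:cen(p)[0]-uv,ray(f,uv,z0+H/2)[:2]);return p,cen(p)[1]
```

The two cameras agree within 3 mm, and both the mask areas and the pad spacing match the given sizes. I'll start with the blue spool.

```bash
cat >> h.py <<'E'
M=np.array([.6260,.0341]);U=np.array([.1459,.9893])   # row middle, direction away from the red bar
PAD={n:M+U*(k-1.5)*.09 for k,n in enumerate(("spool_white","spool_blue","spool_black","spool_yellow"))}
XY=dict(spool_white=(.4542,-.3783),spool_blue=(.468,.3668),spool_black=(.4383,-.1355),spool_yellow=(.4633,.1279))
TZ=dict(spool_white=.004,spool_blue=.012,spool_black=.018,spool_yellow=.022)
a=np.arctan2(-U[0],U[1]);b=(a+np.pi/2)/2     # fingers close across the row (y axis at angle a)
ROT=np.pi*np.array([np.cos(b),np.sin(b),0])
UP=.15
def go(xy,z): movep([*xy,z],ROT)
def pick_place(n):
    x=XY[n];p=PAD[n];z=TZ[n]
    go(x,UP);move_l([*x,z],.12);grab(40);s=get_state();print(n,"gap",round(s["finger_gap"]*85,1),"grip",np.round(s["grasp_force"],1),"t",round(s["clock"],2))
    move_l([*x,UP],.15);s=get_state();print(" lifted gap",round(s["finger_gap"]*85,1),np.round(s["grasp_force"],1),np.round(s["contact_force"],1))
    go(p,UP);move_l([*p,z+.03],.15);hit=move_l([*p,z+.0155],.03,until_force=6);s=get_state();print(" down",hit,np.round(s["position"],4))
    let_go();move_l([*p,UP],.15);print(" t",get_state()["clock"])
E
python3 - <<'E'
from h import *
for n in PAD:
    print(n,PAD[n].round(4),[None if (q:=ik([*v,z],ROT)) is None else np.round(q,2).tolist() for v,z in((XY[n],TZ[n]),(PAD[n],.15))])
pick_place("spool_blue")
f=grab_frame("scene");save(f,"s1")
E
```

```text
spool_white [ 0.6063 -0.0995] [[-0.82, 0.64, -0.34, 0.6, 0.0, 0.9], [-0.28, 0.5, -0.13, 0.93, 0.0, 1.43]]
spool_blue [ 0.6194 -0.0104] [[0.54, 0.63, -0.32, 0.62, -0.0, 2.26], [-0.14, 0.51, -0.12, 0.94, -0.0, 1.58]]
spool_black [0.6326 0.0786] [[-0.46, 0.44, -0.69, 0.45, 0.0, 1.26], [0.01, 0.55, -0.06, 0.96, -0.0, 1.73]]
spool_yellow [0.6457 0.1677] [[0.12, 0.46, -0.63, 0.48, -0.0, 1.83], [0.14, 0.6, 0.03, 1.0, -0.0, 1.86]]
spool_blue gap 39.8 grip 39.7 t 4.78
 lifted gap 40.0 40.4 [ 0.1  0.1 -0.6]
 down True [ 0.6194 -0.0105  0.0276]
 t 10.2167
```

View pics/s1.png

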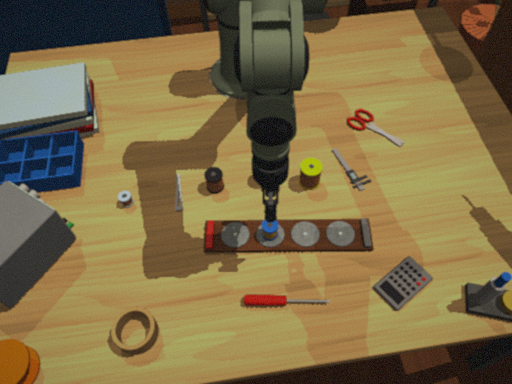

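The picture shows blue standing at (269,230) on the second pad from the red bar, with the other spools untouched. Next are white, black and yellow, stopping if a grip fails.

```bash
cat > chk.py <<'E'
from h import *
for c in("scene","top"):
    f=grab_frame(c);save(f,c+"1")
    for n,(D,H) in SZ.items():
        for d in silhouettes(c,n)[:2]:
            z=0 if n=="jar" else .015
            uv=centroid(d["mask"]);p,A=cyl(f,uv,D,H,z);print(c,n,round(d["score"],2),uv.round(1),p.round(4),"err mm",((p-PAD.get(n,(.4365,.0067)))*1e3).round(1),"area",d["mask"].sum(),round(A))
E
python3 - <<'E'
from h import *
for n in("spool_white","spool_black","spool_yellow"):
    pick_place(n)
go((.45,.36),.2)
import chk
E
```

```text
spool_white gap 31.8 grip 39.4 t 13.68
 lifted gap 31.5 39.6 [-0.3 -0.4 -1. ]
 down True [ 0.6061 -0.0994  0.0195]
 t 19.0333
spool_black gap 48.2 grip 40.2 t 21.45
 lifted gap 47.9 41.6 [ 1.   0.9 -2.1]
 down True [0.6326 0.0787 0.0337]
 t 26.325
spool_yellow gap 55.5 grip 41.6 t 28.67
 lifted gap 55.3 43.1 [ 1.1 -0.3 -3.4]
 down True [0.6456 0.1676 0.0377]
 t 33.05
scene spool_white 0.76 [233.5 230. ] [ 0.6042 -0.1012] err mm [-2.1 -1.7] area 197 210
scene spool_blue 0.76 [268.6 228.6] [ 0.6178 -0.0128] err mm [-1.7 -2.4] area 379 336
scene spool_blue 0.16 [209.1 233.7] [ 0.6085 -0.163 ] err mm [ -10.9 -152.6] area 221 342
scene spool_black 0.89 [305.5 227.1] [0.6318 0.0786] err mm [-0.7 -0. ] area 458 499
scene spool_yellow 0.64 [341.6 225.6] [0.6454 0.1671] err mm [-0.3 -0.5] area 742 745
scene jar 0.89 [264.3 171.7] [0.4346 0.0052] err mm [-1.9 -1.5] area 455 476
scene jar 0.4 [209.3 233.7] [ 0.6044 -0.163 ] err mm [ 167.9 -169.7] area 194 544
top spool_white 0.7 [184.8 158.8] [0.6268 0.1537] err mm [ 20.5 253.1] area 116 217
top spool_white 0.55 [292.4 168.1] [ 0.6041 -0.0991] err mm [-2.2  0.4] area 185 206
top spool_blue 0.63 [254.6 161.1] [ 0.6192 -0.0103] err mm [-0.2  0.1] area 293 319
top spool_black 0.75 [215.5 155.6] [0.6308 0.0802] err mm [-1.8  1.5] area 531 481
top spool_yellow 0.86 [176.8 148.5] [0.646  0.1683] err mm [0.3 0.7] area 678 758
top jar 0.84 [247.2 239.9] [0.4379 0.0068] err mm [1.4 0.1] area 419 451h.py:16: RuntimeWarning: The iteration is not making good progress, as measured by the 
 improvement from the last ten iterations.
  p=fsolve(lambda p:cen(p)[0]-uv,ray(f,uv,z0+H/2)[:2]);return p,cen(p)[1]
```

View pics/scene1.png

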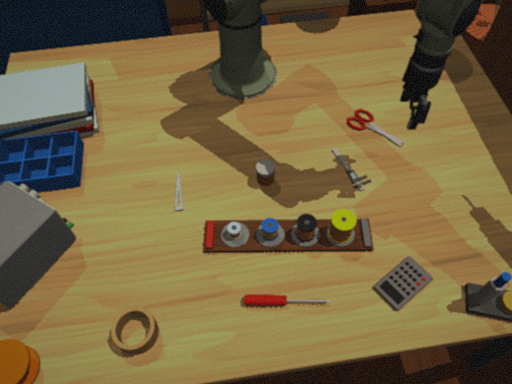

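View pics/top1.png

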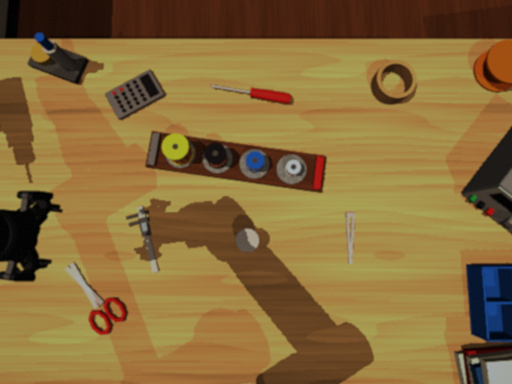

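In the scene view, white (233,230), blue (269,229), black (305,227) and yellow (342,226) stand upright and centred on the pads in order from the red bar. Each is within about 3 mm of its pad. The jar is still at (264,172), and the arm is clear of everything.

```bash
python3 -c "
from cell import *
print(sign_off())"
```

```text
the job is handed in; nothing more can be done
None
```

The four spools stand upright on their pads in order (white, blue, black, yellow from the red bar), each within about 3 mm of centre by the last camera check; the jar was left where it stood, and the job is handed in, though no verdict came back.

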